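# Seat the aperture ring and close its turn clips

## Robot

A 6-joint arm with a two-finger parallel gripper is mounted at the origin on a cart in front of the work surface, level with it; the furniture and walls round the work are solid. World frame = base frame: x ahead of the robot, y to its left, z up, the work surface at z = 0. Lengths are in mm, angles in rad, forces in N, time in s.
With the tool pointing down it reaches from about 275 to 825 mm from the base axis. Payload 4.9 kg.
Tool frame: the origin (TCP) lies at the very end of the fingers, on their centre line; the grasp point (between the pads) lies 19 mm behind it; z points along the fingers, y is the line along which they close (so a half turn about z gives the same grasp; the last joint's range is limited). The gripper opens to 85 mm and grips with 20 to 120 N. Pads are 22 mm wide; open, the fingers measure 114 mm over their backs; the gripper's body (76 mm by 85 mm) begins 54 mm behind the grasp point. The pads swing forward as they close: fully open they stand 13 mm farther back than shut.
Start: joints at [-1.299, 0.326, -0.193, 1.052, 0, 1.437], TCP at [217.128, -505.345, 231.281] pointing down, gripper open.
Joint ranges: [-2.65, 2.65], [-0.97, 1.79], [-1.3, 1.35], [-1.93, 2.1], [-1.47, 1.37], [-3.14, 3.14]. Speed limits (rad/s): [2.57, 2.57, 3.14, 3.14, 3.14, 3.14].

## Interface

Orientations are given as a unit quaternion [x, y, z, w].
In Python, from cell import env gives the robot as it stands. The module is installed in compiled form; this text tells all that it offers.
- The arm moves only by the tool play_rows, never from a script. Its argument "steps" is a list of rows, each a list of 3 entries, a list of its own where there are three numbers: the shift along the tool's x, y, z in mm, then the turn about the tool's z in rad, then the opening, from 0 (shut) to 1 (fully open). In form: [[[x, y, z], spin, jaw], ...]. A call has 1 to 10 rows; each row is the pose to reach, as a shift and turn from the pose commanded when the call began, along the tool's axes at that moment; what a row does not reach only later rows make up. A row lasts 1/12 s, in which the tool goes at most 41.7 mm and 7.16 degrees, less where a joint would pass 70% of its speed; a pose out of reach is approached as far as the arm can. A call with a gripper value outside its range is refused whole. The fingers move at their own pace and stop on an object; "squeeze" is the grip in N (left out, the last holds). Time passes only in rows, so rows that repeat a pose let the fingers close. It gives the time, the measured TCP pose, the force, the opening and the grip force at its end, in the units of the state.
- env.sense(): the state, without advancing time (a new reading comes with each control period).
- env.camera(name): name is "side" or "top" or "wrist"; returns (picture, depth): 480x640x3 uint8, red, green, blue; 480x640 float32, mm along the optical axis (not along the pixel's ray), 0 where there is no reading.
- env.camera_params(name): a dict with "camera_matrix" (3x3 intrinsics, pixels), "extrinsics" (4x4, takes a point from world to camera coordinates). Camera axes: x right, y down, z forward; pixel columns grow to the right and rows downward; lengths in mm; the calibration is good to about 2 mm. A picture is of the moment at which its call begins: read the wrist's pose just before it. camera_params takes no time and is no camera call; for the wrist camera it gives the pose at the moment of the call.
- env.job_done(): hands the job in; it is judged then, once.
The state is a dict: "time_s": time; "q": joint angles; "qvel": joint speeds; "joint_efforts": joint torques, N m; "tool_pos": TCP position; "ee_rot": TCP orientation; "wrist_force": force on the tool from outside, world axes, zero at the start; "ft_torque": the same for the moment, N m; "opening": finger opening in mm; "gripper_force": force on a finger pad.
Only numpy, scipy, OpenCV 4.12 (cv2) and the standard library are available. Lean on these libraries where they do the work, as an engineer would, in place of code of your own. Each camera call takes 0.05 s, during which the arm holds its last target. There are 200 camera calls.

## Task

Push the aperture ring that lies on the mount's loading land across the plate with the fingertips until it drops into its round seat and lies flat and fully home; slide it only, never lift it, because its bore edge is easily chipped. Then push both turn clips by their orange posts all the way in over the seated ring to their stops, so that it is held. Leave everything else on the bench where it is.

Things in the scene. Friction and masses are not known exactly. Their poses are not given: they have to be found in the camera images.
- mount: aperture mount of an infrared calibration source: dark flat plate 150 x 220 mm, face up on rubber feet, top face 30 mm above the bench; does not move. Origin at bench level below the seat's centre; x across the plate (-75 to 75 mm), pointing away from the robot; y along it (-75 to +145 mm), to the robot's left: the +y part is the plain loading land with two flush grey strips; turned up to 0.35 rad either way
- seat (a point): centre of the floor of the round seat in the mount: recess 78 mm in diameter, 12 mm deep with a 1 mm chamfered edge; flat brass-coloured floor with a 48 mm black disc in the middle. 18 mm above the bench; axes as the mount's. Its mouth is 12 mm higher, in the mount's top face
- ring: aperture ring: bright aluminium, outside 75 mm, bore about 48 mm, 12 mm thick, 50 to 100 g, lying loose on the loading land, 80 to 105 mm from the seat's centre. Origin: centre of its underside; z its axis. Pushed at its outer edge it slides, tips over the seat's edge and drops in when its centre is within about 1.5 mm of the seat's; seated, its top is flush with the mount's top face
- clip_near (a joint): turn clip at the near (the mount's -x) side of the seat, in rad: 0 = parked, bar pointing along the mount's -y; grows as it swings in over the seat (anticlockwise from above) to 1.57 = stop, bar pointing at the seat's centre. Starts -0.25 to 0.12, lowest -0.5. Steel bar 13 mm wide reaching 30 mm from the pivot, 2 to 6 mm above the mount's top face. Friction 0.02 N m (1 N at the post); stays where left
- clip_far (a joint): turn clip at the far (the mount's +x) side of the seat, in rad: 0 = parked, bar pointing along the mount's -y; grows as it swings in over the seat (clockwise from above) to 1.57 = stop, bar pointing at the seat's centre. Starts -0.25 to 0.12, lowest -0.5. Steel bar 13 mm wide reaching 30 mm from the pivot, 2 to 6 mm above the mount's top face. Friction 0.02 N m (1 N at the post); stays where left
- pivot_near (a point): pivot axis of the near clip, at the height of the mount's top face, 50 mm from the seat's axis towards the mount's -x; axes as the mount's. The pivot screw's head rises to 10 mm above the top face
- pivot_far (a point): pivot axis of the far clip, at the height of the mount's top face, 50 mm from the seat's axis towards the mount's +x; axes as the mount's. The pivot screw's head rises to 10 mm above the top face
- post_near (a point): centre of the near clip's upright orange thumb post, by which the clip is pushed: 8 mm diameter, 20 mm from the pivot, from 6 to 26 mm above the mount's top face (this point: 16 mm above it); moves with the clip
- post_far (a point): centre of the far clip's upright orange thumb post, by which the clip is pushed: 8 mm diameter, 20 mm from the pivot, from 6 to 26 mm above the mount's top face (this point: 16 mm above it); moves with the clip
- panel_controller: black panel controller box with dark display and blue keys on its front, 87 x 48 x 48 mm, lying on the bench to the right. Origin: centre of its underside
- alcohol_bottle: white plastic bottle with red pointed cap, 47 mm across, 134 mm tall, standing on the bench. Origin: centre of its underside
- solder_spool: small blue spool, 58 mm across, 36 mm tall, standing on the bench. Origin: centre of its underside
- brass_insert: upright brass cylinder, 30 mm across, 45 mm tall, on the bench. Origin: centre of its underside
- marker_pen: white marker pen with a blue cap, 135 mm long, 17 mm thick, lying on the bench just behind the mount. Origin: centre of its underside
- screwdriver: yellow-handled screwdriver, 178 mm long, lying on the bench at the left. Origin: centre of its underside
- masking_tape: roll of beige tape, 94 mm across, 25 mm thick, lying flat on the bench at the back left. Origin: centre of its underside
Mind the look-alikes: they are no part of the job. Of the things like the ring, leave any that is turquoise; of the rest the smaller one is meant.

How it is judged:
By the outcome, as a careful person would: the job done as asked, in the order asked, and still so for the second after the job is handed in, with the robot touching nothing.
It also fails if it takes over 58 s, if anything falls off the work surface, if the arm or the gripper's body presses on something with over 40 N, if the wrist force passes 120 N, or if a joint passes its speed limit or range.

## Working session

There is one attempt and no reset: what is moved stays moved. The work goes in short steps, Python scripts to look and compute and a tool call to move; the robot and the scene stay as the last step left them, time stands still between calls to the robot, and variables do not carry over. Pictures are saved under pics/ and viewed, at most 10 in all, crops included, and the job is handed in when it is done.

Besides the shell and the picture viewer there is one more tool, called after "Request:" in YAML: its name, and indented under it one key for each argument. play_rows: Moves the arm, as the interface text tells. Its arguments: {"type":"object","properties":{"steps":{"type":"array","items":{"type":"array"}},"squeeze":{"type":"number"}},"required":["steps"]}

```bash
mkdir -p pics; cat > h.py <<'E'
import numpy as np, cv2
from cell import env
def grab(n):
    P=env.camera_params(n); im,d=env.camera(n)
    return im,d,np.array(P["camera_matrix"]),np.array(P["extrinsics"])
def ray(px,K,E,z):
    px=np.atleast_2d(np.array(px,float)); d=np.c_[px,np.ones(len(px))]@np.linalg.inv(K).T@E[:3,:3]
    c=-E[:3,:3].T@E[:3,3]; return c+d*((z-c[2])/d[:,2])[:,None]
def proj(p,K,E):
    q=np.atleast_2d(p)@E[:3,:3].T+E[:3,3]; q=q@K.T; return q[:,:2]/q[:,2:]
E
python3 - <<'E'
from h import *
for n in("top","side"):
    im,d,K,E=grab(n); cv2.imwrite(f"pics/{n}0.png",im[:,:,::-1]); np.savez(f"{n}0.npz",im=im,d=d,K=K,E=E)
    print(n,K.round(1).tolist(),(-E[:3,:3].T@E[:3,3]).round(0))
print(env.sense())
E
```

```text
top [[514.2, 0.0, 316.8], [0.0, 514.2, 240.8], [0.0, 0.0, 1.0]] [ 383.  -40. 1367.]
side [[497.9, 0.0, 323.5], [0.0, 497.9, 237.8], [0.0, 0.0, 1.0]] [ 516. -916.  600.]
{'time_s': 0.1, 'q': array([-1.29919827e+00,  3.26845444e-01, -1.93499482e-01,  1.05200228e+00,
       -1.49515417e-05,  1.43658615e+00]), 'qvel': array([ 0.00080285, -0.00191452,  0.00221239,  0.00090265, -0.00045359,
       -0.00022228]), 'joint_efforts': array([ 2.68633366e-04, -4.44239044e+01,  2.63038176e+01,  7.85253709e-03,
       -1.67235271e-04, -1.92999067e-05]), 'tool_pos': array([ 216.9767005 , -504.81597606,  230.58746213]), 'ee_rot': array([ 9.79485192e-01,  2.01514659e-01, -6.06844310e-05, -7.73100155e-04]), 'wrist_force': array([0.02795881, 0.09221384, 0.73593825]), 'ft_torque': array([ 0.00534646, -0.02476936, -0.0117696 ]), 'gripper_force': 0.0, 'opening': 85.54130091642097}
```

View pics/top0.png

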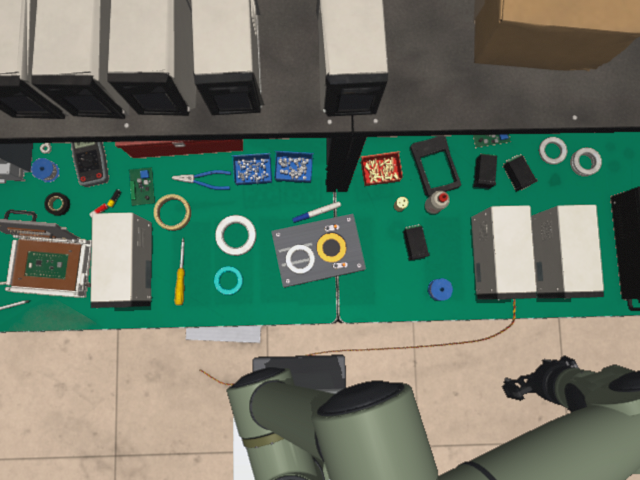

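The top view shows the mount around (320,250), with the seat (yellow) at (331,247) and the bright ring on the land at (300,259). The decoys lie off the mount at (236,235) and (228,280). Orange posts are near (340,265) and (333,229).

```bash
python3 - <<'E'
from h import *
D=np.load("top0.npz"); im,d,K,E=[D[k] for k in("im","d","K","E")]
hsv=cv2.cvtColor(im,cv2.COLOR_RGB2HSV)
def blobs(m,z,name,roi=(265,205,375,295),amin=4):
    mm=np.zeros_like(m); x0,y0,x1,y1=roi; mm[y0:y1,x0:x1]=m[y0:y1,x0:x1]
    n,l,s,c=cv2.connectedComponentsWithStats(mm)
    for i in range(1,n):
        if s[i,4]>=amin: print(name,s[i].tolist(),c[i].round(1),ray(c[i],K,E,z)[0].round(1))
blobs(cv2.inRange(hsv,(18,120,100),(32,255,255)),18,"brass",amin=40)
blobs(cv2.inRange(hsv,(0,0,200),(180,40,255)),42,"white",amin=15)
blobs(cv2.inRange(hsv,(3,120,120),(15,255,255)),46,"orange",amin=2)
g=cv2.inRange(hsv,(60,100,50),(90,255,255)); 
c=cv2.resize(im[205:300,260:380],None,fx=6,fy=6,interpolation=cv2.INTER_CUBIC); cv2.imwrite("pics/c1.png",c[:,:,::-1])
E
```

```text
brass [317, 233, 29, 29, 450] [331.2 247. ] [ 519.9 -106.    18. ]
white [309, 205, 30, 11, 94] [321.9 209.4] [616.8 -83.4  42. ]
white [329, 225, 5, 5, 18] [331.3 227.4] [ 568.9 -106.6   42. ]
white [286, 245, 28, 28, 307] [299.4 258.4] [489.8 -21.9  42. ]
white [337, 263, 5, 5, 16] [338.9 264.8] [ 470.9 -123.5   42. ]
orange [334, 225, 3, 3, 5] [334.8 225.8] [ 572.2 -115.6   46. ]
orange [343, 263, 2, 1, 2] [343.5 263. ] [ 475.  -135.1   46. ]
orange [343, 265, 2, 1, 2] [343.5 265. ] [ 469.8 -135.    46. ]
```

View pics/c1.png

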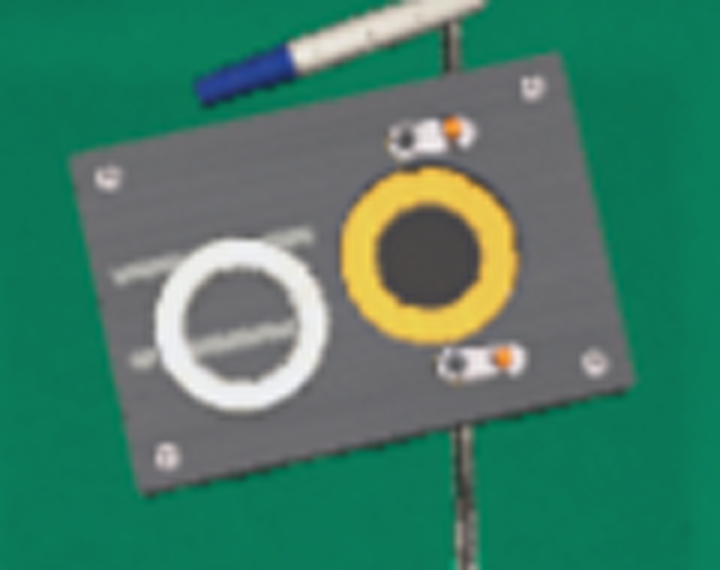

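Request:
play_rows:
  steps:
    - [[440, -290, 0], -1.5, 0.5]
    - [[440, -290, 0], -1.5, 0.5]
    - [[440, -290, 0], -1.5, 0.5]
    - [[440, -290, 0], -1.5, 0.5]
    - [[440, -290, 0], -1.5, 0.5]
    - [[440, -290, 0], -1.5, 0.5]
    - [[440, -290, 0], -1.5, 0.5]
    - [[440, -290, 0], -1.5, 0.5]
    - [[440, -290, 0], -1.5, 0.5]
    - [[440, -290, 0], -1.5, 0.5]

```text
time_s: 0.93
tool_pos: [446.8, -155.3, 231.2]
ee_rot: [0.674, 0.739, -0.0, -0.0]
wrist_force: [0.5, 0.1, -0.8]
opening: 42.2
gripper_force: 0.0
```

```bash
cat >> h.py <<'E'
from scipy.spatial.transform import Rotation as R
def to(p,yaw):
    s=env.sense(); M=R.from_quat(s["ee_rot"]).as_matrix()
    y0=np.degrees(np.arctan2(M[1,0],M[0,0]))
    print("t",round(s["time_s"],2),"pos",s["tool_pos"].round(1),"yaw",y0.round(1),"open",round(s["opening"],1),"F",s["wrist_force"].round(1))
    print("  shift",(M.T@(np.array(p)-s["tool_pos"])).round(1),"spin",round(-np.radians((yaw-y0+180)%360-180),3))
E
python3 - <<'E'
from h import *
to([505,-65,231],109.7)
E
```

```text
t 0.93 pos [ 446.8 -155.3  231.2] yaw 95.2 open 42.2 F [ 0.5  0.1 -0.8]
  shift [84.6 66.2  0.2] spin -0.253
```

Request:
play_rows:
  steps:
    - [[84, 66, 0], -0.25, 0.5]
    - [[84, 66, 0], -0.25, 0.5]
    - [[84, 66, 0], -0.25, 0.5]
    - [[84, 66, 0], -0.25, 0.5]
    - [[84, 66, 0], -0.25, 0.5]

```text
time_s: 1.35
tool_pos: [504.9, -66.9, 230.8]
ee_rot: [0.578, 0.816, -0.0, -0.0]
wrist_force: [-0.5, -0.6, 0.1]
opening: 42.6
gripper_force: 0.0
```

```bash
python3 - <<'E'
from h import *
to([505,-65,231],109.7)
im,d,K,E=grab("wrist"); np.savez("w1.npz",im=im,d=d,K=K,E=E); cv2.imwrite("pics/w1.png",im[:,:,::-1])
print((-E[:3,:3].T@E[:3,3]).round(0),proj([[519.9,-106,18],[489.8,-21.9,42]],K,E).round(0))
E
```

```text
t 1.35 pos [504.9 -66.9 230.8] yaw 109.4 open 42.6 F [-0.5 -0.6  0.1]
  shift [ 1.8  0.7 -0.2] spin -0.006
[481.   0. 374.] [[320. 244.]
 [319. 145.]]
```

View pics/w1.png

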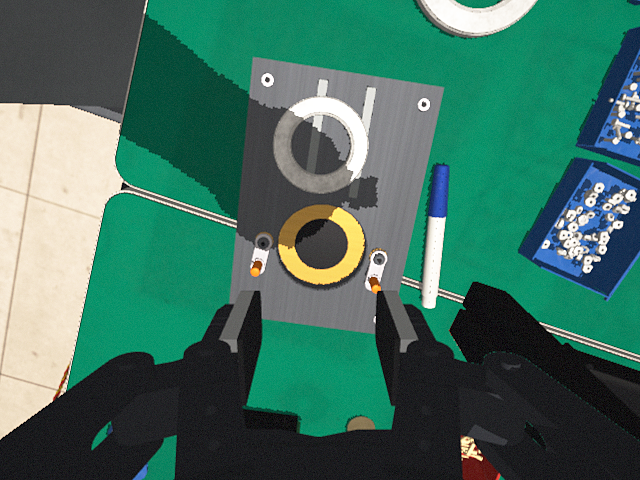

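The wrist view shows the ring at (321,145), the seat at (321,245), the near post at (256,268), the far post at (374,283), and the pivots at (263,240) and (378,257). This agrees with the top view. Next I measure them precisely.

```bash
cat >> h.py <<'E'
def heightmap(d,K,E):
    v,u=np.mgrid[:480,:640]; px=np.c_[u.ravel(),v.ravel(),np.ones(u.size)]
    c=(px@np.linalg.inv(K).T)*d.reshape(-1,1); w=(c-E[:3,3])@E[:3,:3]; return w.reshape(480,640,3)
def circ(mask,z,K,E,name):
    mask=cv2.morphologyEx(mask,cv2.MORPH_OPEN,np.ones((3,3),np.uint8))
    cs,_=cv2.findContours(mask,cv2.RETR_EXTERNAL,cv2.CHAIN_APPROX_NONE)
    c=max(cs,key=lambda c:cv2.contourArea(cv2.convexHull(c))); h=cv2.convexHull(c)[:,0]
    w=ray(h,K,E,z); (x,y),r=cv2.minEnclosingCircle(w[:,:2].astype(np.float32))
    e=cv2.fitEllipse((w[:,:2]*10).astype(np.float32)); print(name,"enc",round(x,1),round(y,1),"d",round(2*r,1),"ell",np.round(e[0],0)/10,np.round(e[1],0)/10)
    return np.array(e[0])/10
E
python3 - <<'E'
from h import *
D=np.load("w1.npz"); im,d,K,E=[D[k] for k in("im","d","K","E")]
hsv=cv2.cvtColor(im,cv2.COLOR_RGB2HSV); W=heightmap(d,K,E)
roi=np.zeros((480,640),np.uint8); roi[70:300,235:430]=1
m=cv2.inRange(hsv,(15,110,60),(35,255,255))*roi; s=circ(m,18,K,E,"seat")
m=((abs(W[:,:,2]-42)<5)&(np.hypot(W[:,:,0]-490,W[:,:,1]+22)<50)).astype(np.uint8)*255; g=circ(m,42,K,E,"ring depth")
print("ring z",np.median(W[:,:,2][m>0]),"plate z",np.median(W[265:275,310:330,2]),W[290:305,315:325,2].mean())
o=cv2.inRange(hsv,(5,140,80),(16,255,255))*roi
n,l,st,c=cv2.connectedComponentsWithStats(o)
for i in range(1,n):
    if st[i,4]>15: print("orange",st[i].tolist(),np.median(W[l==i],0).round(1))
for n,p in(("pn",(263,240)),("pf",(378,257))): print(n,ray(p,K,E,40)[0].round(1))
v=s-g; print("dist",np.hypot(*v).round(1),"dir",np.degrees(np.arctan2(v[1],v[0])).round(1))
E
```

```text
seat enc 521.1 -106.3 d 77.9 ell [ 521.2 -106.3] [75.6 77.9]
ring depth enc 491.0 -22.7 d 74.7 ell [491.  -22.7] [74.6 74.6]
ring z 42.54840767885986 plate z 18.78323494734769 32.891056919411994
orange [250, 261, 12, 16, 79] [ 473.1 -131.7   48.8]
orange [369, 277, 12, 17, 94] [ 570.6 -113.3   50.2]
pn [ 471.2 -111.7   40. ]
pf [568.  -93.6  40. ]
dist 88.9 dir -70.2
```

```bash
python3 - <<'E'
from h import *
to([473.3,26.2,50],109.9)
E
```

```text
t 1.4 pos [504.4 -67.8 230.8] yaw 109.2 open 42.8 F [-1.3  0.7 -0.2]
  shift [ 99.    1.8 180.8] spin -0.011
```

Request:
play_rows:
  steps:
    - [[40, 2, 0], -0.01, 0.5]
    - [[80, 2, 20], -0.01, 0.5]
    - [[99, 2, 55], -0.01, 0.5]
    - [[99, 2, 95], -0.01, 0.5]
    - [[99, 2, 135], -0.01, 0.5]
    - [[99, 2, 170], -0.01, 0.5]
    - [[99, 2, 181], -0.01, 0.5]
    - [[99, 2, 181], -0.01, 0.5]
    - [[99, 2, 181], -0.01, 0.5]

```text
time_s: 2.15
tool_pos: [473.4, 25.0, 50.0]
ee_rot: [0.576, 0.817, -0.001, -0.001]
wrist_force: [0.1, 0.3, 0.9]
opening: 42.9
gripper_force: 0.0
```

```bash
python3 - <<'E'
from h import *
to([473.3,26.2,50],109.9)
for i in range(3): print(env.sense()["tool_pos"])
im,d,K,E=grab("wrist"); cv2.imwrite("pics/w2.png",im[:,:,::-1]); print(proj([[491,-22.7,42],[520.8,-105.2,30]],K,E))
to([473.3,26.2,50],109.9)
E
```

```text
t 2.15 pos [473.4  25.   50. ] yaw 109.6 open 42.9 F [0.1 0.3 0.9]
  shift [1.2 0.3 0. ] spin -0.005
[473.37816653  24.9880424   50.0149835 ]
[473.37816653  24.9880424   50.0149835 ]
[473.37816653  24.9880424   50.0149835 ]
[[319.75962388 407.72082207]
 [320.02825064 534.15912498]]
t 2.2 pos [474.6  25.1  51. ] yaw 109.7 open 42.6 F [ 0.5 -0.  -0.4]
  shift [ 1.5 -0.9  1. ] spin -0.004
```

View pics/w2.png

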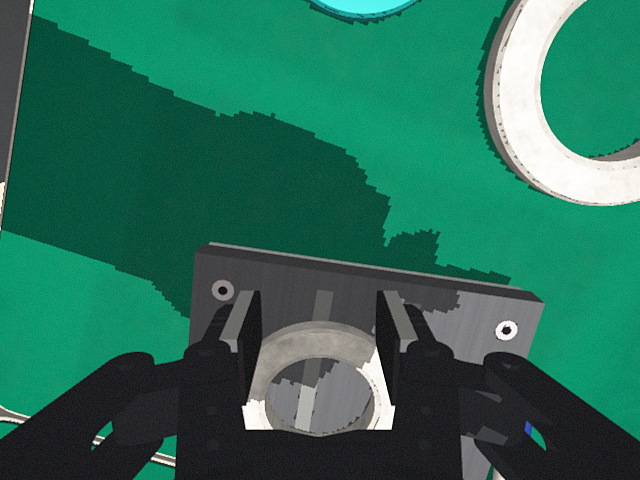

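The wrist view shows the two fingertips (inner edges at x≈260 and x≈378, tips near y=291) behind the ring. The ring is centred between them at (320,~407). Next I go down, probing lightly.

Request:
play_rows:
  steps:
    - [[1, 0, 8], 0, 0.5]
    - [[1, 0, 14], 0, 0.5]
    - [[1, 0, 17], 0, 0.5]
    - [[1, 0, 17], 0, 0.5]

```text
time_s: 2.53
tool_pos: [473.7, 27.1, 33.0]
ee_rot: [0.575, 0.818, -0.0, -0.0]
wrist_force: [0.4, 0.4, 0.6]
opening: 42.6
gripper_force: 0.0
```

```bash
python3 - <<'E'
from h import *
to([473.3,26.2,33],109.9)
im,d,K,E=grab("wrist"); W=heightmap(d,K,E); np.savez("w3.npz",im=im,d=d,K=K,E=E)
for v in range(275,345,6): print(v,[W[v,u,2].round(0) for u in range(215,275,5)],[W[v,u,2].round(0) for u in range(370,425,5)])
to([473.3,26.2,33],109.9)
E
```

```text
t 2.53 pos [473.7  27.1  33. ] yaw 109.8 open 42.6 F [0.4 0.4 0.6]
  shift [-0.7 -0.6  0. ] spin -0.002
275 [np.float64(29.0), np.float64(28.0), np.float64(27.0), np.float64(27.0), np.float64(26.0), np.float64(25.0), np.float64(24.0), np.float64(25.0), np.float64(24.0), np.float64(23.0), np.float64(22.0), np.float64(21.0)] [np.float64(-1.0), np.float64(1.0), np.float64(-1.0), np.float64(1.0), np.float64(1.0), np.float64(1.0), np.float64(0.0), np.float64(0.0), np.float64(0.0), np.float64(0.0), np.float64(2.0)]
281 [np.float64(31.0), np.float64(29.0), np.float64(31.0), np.float64(30.0), np.float64(31.0), np.float64(32.0), np.float64(31.0), np.float64(29.0), np.float64(28.0), np.float64(29.0), np.float64(27.0), np.float64(29.0)] [np.float64(-0.0), np.float64(-1.0), np.float64(1.0), np.float64(-1.0), np.float64(1.0), np.float64(0.0), np.float64(-0.0), np.float64(-0.0), np.float64(-1.0), np.float64(-0.0), np.float64(0.0)]
287 [np.float64(30.0), np.float64(30.0), np.float64(32.0), np.float64(31.0), np.float64(30.0), np.float64(31.0), np.float64(31.0), np.float64(29.0), np.float64(30.0), np
[... 3437 characters left out ...]
at64(36.0), np.float64(47.0), np.float64(57.0), np.float64(65.0), np.float64(71.0), np.float64(70.0), np.float64(70.0), np.float64(69.0), np.float64(70.0), np.float64(63.0)]
341 [np.float64(75.0), np.float64(75.0), np.float64(73.0), np.float64(74.0), np.float64(72.0), np.float64(73.0), np.float64(69.0), np.float64(61.0), np.float64(53.0), np.float64(40.0), np.float64(30.0), np.float64(30.0)] [np.float64(31.0), np.float64(31.0), np.float64(49.0), np.float64(59.0), np.float64(66.0), np.float64(73.0), np.float64(72.0), np.float64(73.0), np.float64(73.0), np.float64(76.0), np.float64(76.0)]
t 2.58 pos [473.8  27.1  33.2] yaw 109.8 open 42.5 F [-1.  -0.3  0.5]
  shift [-0.7 -0.7  0.2] spin -0.002
```

Request:
play_rows:
  steps:
    - [[0, -0.5, 2], 0, 0.5]
    - [[0, -0.5, 4], 0, 0.5]
    - [[0, -0.5, 4], 0, 0.5]

```text
time_s: 2.83
tool_pos: [473.3, 26.9, 29.1]
ee_rot: [0.575, 0.818, -0.0, -0.0]
wrist_force: [0.2, 0.7, 0.6]
opening: 42.7
gripper_force: 0.0
```

Request:
play_rows:
  steps:
    - [[-5, 0, 0], 0, 0.5]
    - [[-11, 0, 0], 0, 0.5]
    - [[-17, 0, 0], 0, 0.5]
    - [[-23, 0, 0], 0, 0.5]
    - [[-29, 0, 0], 0, 0.5]
    - [[-35, 0, 0], 0, 0.5]
    - [[-40, 0, 0], 0, 0.5]
    - [[-45, 0, 0], 0, 0.5]
    - [[-50, 0, 0], 0, 0.5]
    - [[-50, 0, 0], 0, 0.5]

```text
time_s: 3.67
tool_pos: [490.9, -21.2, 29.4]
ee_rot: [0.576, 0.818, -0.0, 0.0]
wrist_force: [0.4, -1.6, -1.0]
opening: 42.9
gripper_force: 0.0
```

```bash
python3 - <<'E'
from h import *
to([506.5,-65.7,29],109.8)
im,d,K,E=grab("top"); hsv=cv2.cvtColor(im,cv2.COLOR_RGB2HSV)
iw,dw,Kw,Ew=grab("wrist"); c=cv2.hconcat([cv2.resize(im[195:305,255:385],None,fx=3,fy=3,interpolation=cv2.INTER_CUBIC),cv2.resize(iw,(390,330))]); cv2.imwrite("pics/c4.png",c[:,:,::-1])
to([506.5,-65.7,29],109.8)
E
```

```text
t 3.67 pos [490.9 -21.2  29.4] yaw 109.7 open 42.9 F [ 0.4 -1.6 -1. ]
  shift [-47.2  -0.4   0.4] spin -0.002
t 3.77 pos [490.4 -20.4  29.3] yaw 109.7 open 42.4 F [ 1.  -0.   0.1]
  shift [-48.1  -0.1   0.3] spin -0.001
```

View pics/c4.png

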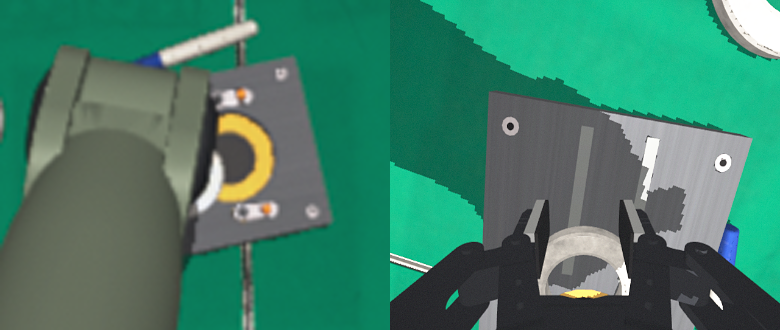

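The top view (left) shows the ring's edge reaching over the seat. The wrist view (right) shows the ring centred between the fingers at about (585,270). I continue the push.

Request:
play_rows:
  steps:
    - [[-5, 0, 0], 0, 0.5]
    - [[-10, 0, 0], 0, 0.5]
    - [[-15, 0, 0], 0, 0.5]
    - [[-20, 0, 0], 0, 0.5]
    - [[-25, 0, 0], 0, 0.5]
    - [[-30, 0, 0], 0, 0.5]
    - [[-35, 0, 0], 0, 0.5]
    - [[-39, 0, 0], 0, 0.5]
    - [[-43, 0, 0], 0, 0.5]
    - [[-43, 0, 0], 0, 0.5]

```text
time_s: 4.6
tool_pos: [505.4, -61.5, 29.3]
ee_rot: [0.576, 0.818, -0.0, 0.0]
wrist_force: [-0.5, 0.4, -0.2]
opening: 42.6
gripper_force: 0.0
```

```bash
cat > look.py <<'E'
from h import *
to([506.5,-65.7,29],109.8)
im,d,K,E=grab("wrist"); W=heightmap(d,K,E); hsv=cv2.cvtColor(im,cv2.COLOR_RGB2HSV)
# bright/low-sat pixels near where ring must be
r=np.hypot(W[:,:,0]-520.8,W[:,:,1]+105.2)
m=(r>27)&(r<35)
a=np.degrees(np.arctan2(W[:,:,1]+105.2,W[:,:,0]-520.8))
for lo in range(-180,180,30):
    k=m&(a>=lo)&(a<lo+30)
    if k.sum()>30: print(lo,k.sum(),np.median(W[:,:,2][k]).round(1))
E
python3 look.py
```

```text
t 4.6 pos [505.4 -61.5  29.3] yaw 109.7 open 42.6 F [-0.5  0.4 -0.2]
  shift [-4.4 -0.4  0.3] spin -0.001
-180 168 35.6
0 125 34.8
30 268 37.0
60 592 39.4
90 594 40.6
120 629 40.0
150 343 38.3
```

Request:
play_rows:
  steps:
    - [[-1, 0, 0], 0, 0.5]
    - [[-2, 0, 0], 0, 0.5]
    - [[-3, 0, 0], 0, 0.5]
    - [[-4, 0, 0], 0, 0.5]
    - [[-4, 0, 0], 0, 0.5]

```text
time_s: 5.07
tool_pos: [506.3, -64.5, 29.3]
ee_rot: [0.575, 0.818, -0.0, 0.0]
wrist_force: [-0.3, -1.1, 0.6]
opening: 43.0
gripper_force: 0.0
```

```bash
python3 look.py
```

```text
t 5.07 pos [506.3 -64.5  29.3] yaw 109.8 open 43.0 F [-0.3 -1.1  0.6]
  shift [-1.2 -0.3  0.3] spin -0.001
-180 182 31.1
-150 112 30.8
0 261 31.2
30 214 31.5
60 678 31.7
90 732 31.8
120 728 31.7
150 323 31.4
```

The ring has dropped flush. I back off, rise and check.

Request:
play_rows:
  steps:
    - [[5, 0, 0], 0, 0.5]
    - [[8, 0, -5], 0, 0.5]
    - [[8, 0, -40], 0, 0]
    - [[8, 0, -80], 0, 0]
    - [[8, 0, -120], 0, 0]
    - [[8, 0, -160], 0, 0]
    - [[8, 0, -170], 0, 0]
    - [[8, 0, -170], 0, 0]

```text
time_s: 5.78
tool_pos: [505.9, -57.1, 203.5]
ee_rot: [0.575, 0.818, 0.001, 0.004]
wrist_force: [0.3, -0.3, -1.3]
opening: -0.3
gripper_force: 0.0
```

```bash
python3 - <<'E'
from h import *
to([505,-67,200],56)
im,d,K,E=grab("wrist"); W=heightmap(d,K,E); hsv=cv2.cvtColor(im,cv2.COLOR_RGB2HSV)
cv2.imwrite("pics/w5.png",im[:,:,::-1])
r=np.hypot(W[:,:,0]-520.8,W[:,:,1]+105.2); a=np.degrees(np.arctan2(W[:,:,1]+105.2,W[:,:,0]-520.8))
for lo in range(-180,180,45):
    k=(a>=lo)&(a<lo+45); print(lo,np.median(W[:,:,2][k&(r>27)&(r<35)]).round(2),np.median(W[:,:,2][k&(r>41)&(r<43)]).round(2))
o=cv2.inRange(hsv,(5,140,80),(16,255,255)); n,l,st,c=cv2.connectedComponentsWithStats(o)
for i in range(1,n):
    if st[i,4]>15: 
        P=W[l==i]; print("orange",st[i].tolist(),np.median(P,0).round(1),"top",P[P[:,2]>P[:,2].max()-3].mean(0).round(1))
E
```

```text
t 5.78 pos [505.9 -57.1 203.5] yaw 109.8 open -0.3 F [ 0.3 -0.3 -1.3]
  shift [-9.  -4.3  3.5] spin 0.939
-180 30.51 30.73
-135 30.59 30.64
-90 nan nan
-45 30.65 30.52
0 30.61 30.76
45 30.54 30.53
90 30.55 250.58
135 30.65 30.54
orange [237, 281, 13, 19, 107] [ 473.  -131.6   49.9] top [ 473.8 -134.    56.1]
orange [365, 299, 13, 19, 116] [ 570.6 -113.    50. ] top [ 572.1 -114.5   55.9]
  return _methods._mean(a, axis=axis, dtype=dtype,
  ret = ret.dtype.type(ret / rcount)
```

View pics/w5.png

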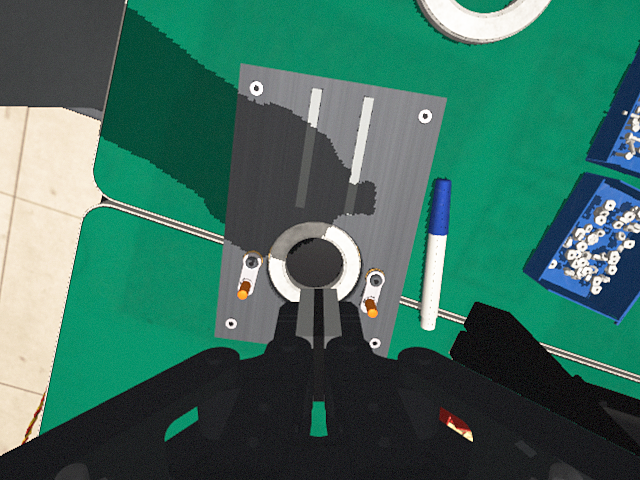

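The ring lies flush all round: its top and the plate both read 30.6 mm. The posts are at pixels (243,293) and (372,309). I work out the plate's yaw and the clip approach.

```bash
python3 - <<'E'
from h import *
P=env.camera_params("wrist"); K,E=np.array(P["camera_matrix"]),np.array(P["extrinsics"])
w=ray([(240,64),(447,99),(215,337),(256,88),(425,116),(231,323),(375,343)],K,E,30)[:,:2]
for a,b in((0,1),(3,4),(5,6)): v=w[b]-w[a]; print("x-edge",np.hypot(*v).round(1),np.degrees(np.arctan2(v[1],v[0])).round(1))
for a,b in((2,0),(5,3),(6,4)): v=w[b]-w[a]; print("y-edge",np.hypot(*v).round(1),(np.degrees(np.arctan2(v[1],v[0]))-90).round(1))
print(ray([(251,262),(376,280)],K,E,40).round(1)); c=ray([(315,263)],K,E,30); print(c)
to([460.1,-152.1,120],56)
E
```

```text
x-edge 149.5 10.9
x-edge 123.6 10.9
x-edge 123.4 10.8
y-edge 218.2 11.2
y-edge 188.8 11.0
y-edge 188.9 11.0
[[ 469.4 -112.2   40. ]
 [ 566.7  -93.3   40. ]]
[[517.73904684 -99.64815576  30.        ]]
t 5.83 pos [504.5 -56.8 201. ] yaw 109.8 open -0.1 F [-0.   0.2  0.1]
  shift [-74.5 -74.3  80.9] spin 0.939
```

Request:
play_rows:
  steps:
    - [[-75, -74, 0], 0.94, 0]
    - [[-75, -74, 0], 0.94, 0]
    - [[-75, -74, 0], 0.94, 0]
    - [[-75, -74, 0], 0.94, 0]
    - [[-75, -74, 40], 0.94, 0]
    - [[-75, -74, 81], 0.94, 0]
    - [[-75, -74, 81], 0.94, 0]
    - [[-75, -74, 81], 0.94, 0]
    - [[-75, -74, 81], 0.94, 0]

```text
time_s: 6.58
tool_pos: [457.0, -151.3, 115.5]
ee_rot: [0.884, 0.468, -0.002, -0.002]
wrist_force: [1.0, -0.3, 0.4]
opening: -0.0
gripper_force: 0.0
```

```bash
python3 - <<'E'
from h import *
to([460.1,-152.1,44],56)
im,d,K,E=grab("wrist"); W=heightmap(d,K,E); hsv=cv2.cvtColor(im,cv2.COLOR_RGB2HSV); cv2.imwrite("pics/w6.png",im[:,:,::-1])
o=cv2.inRange(hsv,(5,140,80),(16,255,255)); n,l,st,c=cv2.connectedComponentsWithStats(o)
for i in range(1,n):
    if st[i,4]>15:
        P=W[l==i]; print("orange",st[i].tolist(),np.median(P,0).round(1),"top",P[P[:,2]>P[:,2].max()-3].mean(0).round(1))
print(proj([[471.7,-114.7,40],[473,-133,56]],K,E))
E
```

```text
t 6.58 pos [ 457.  -151.3  115.5] yaw 55.9 open -0.0 F [ 1.  -0.3  0.4]
  shift [ 1.1  3.5 71.5] spin -0.003
orange [464, 52, 31, 21, 275] [ 569.  -114.7   49.7] top [497.7 -92.6 258.5]
orange [319, 200, 15, 22, 279] [ 473.6 -133.3   55.8] top [497.7 -92.6 258.5]
[[302.97405003 177.82381776]
 [324.63628958 211.43034435]]
```

View pics/w6.png

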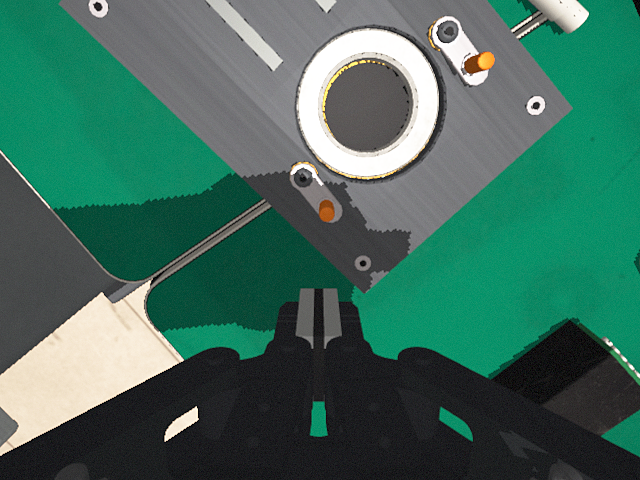

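The wrist view shows the near post at (327,211), its pivot at (303,178) where predicted, and the shut fingers at (320,300). Next I descend beside the post.

Request:
play_rows:
  steps:
    - [[1, 3.5, 35], 0, 0]
    - [[1, 3.5, 65], 0, 0]
    - [[1, 3.5, 71], 0, 0]
    - [[1, 3.5, 71], 0, 0]
    - [[1, 3.5, 71], 0, 0]

```text
time_s: 7.05
tool_pos: [462.5, -153.4, 47.6]
ee_rot: [0.883, 0.469, -0.0, -0.0]
wrist_force: [0.4, -0.0, 1.5]
opening: 0.2
gripper_force: 0.0
```

```bash
cat > arc.py <<'E'
import sys
from h import *
side=sys.argv[1]; off=15
s=env.sense(); M=R.from_quat(s["ee_rot"]).as_matrix(); n=M[:2,0]/np.linalg.norm(M[:2,0])
to([0,0,44],56)
piv,sg,f0=((471.7,-114.7),1,-.1) if side=="near" else ((569.9,-95.7),-1,.1)
for f in np.linspace(f0,1.6,9):
    a=np.radians(-79)+sg*f; t=np.array(piv)+20*np.array([np.cos(a),np.sin(a)])-off*n
    print(round(f,2),(M.T@(np.r_[t,44]-s["tool_pos"])).round(1))
E
python3 arc.py near
```

```text
t 7.05 pos [ 462.5 -153.4   47.6] yaw 56.0 open 0.2 F [ 0.4 -0.   1.5]
  shift [-131.8 -469.1    4.1] spin -0.001
-0.1 [ 6.7 -1.4  3.6]
0.11 [9.8 1.6 3.6]
0.33 [13.3  3.9  3.6]
0.54 [17.3  5.4  3.6]
0.75 [21.5  6.   3.6]
0.96 [25.7  5.7  3.6]
1.18 [29.8  4.5  3.6]
1.39 [33.5  2.5  3.6]
1.6 [36.8 -0.3  3.6]
```

Request:
play_rows:
  steps:
    - [[3, -1, 3], 0, 0]
    - [[7, -1, 3], 0, 0]
    - [[10, 1.5, 3], 0, 0]
    - [[13.5, 4, 3], 0, 0]
    - [[17.5, 5.5, 3], 0, 0]
    - [[21.5, 6, 3], 0, 0]
    - [[26, 5.5, 3], 0, 0]
    - [[30, 4.5, 3], 0, 0]
    - [[33.5, 2.5, 3], 0, 0]
    - [[36, 0.5, 3], 0, 0]

```text
time_s: 7.88
tool_pos: [483.2, -123.2, 44.3]
ee_rot: [0.883, 0.469, -0.0, -0.0]
wrist_force: [1.2, -2.2, 0.4]
opening: -0.1
gripper_force: 0.7
```

```bash
cat > look2.py <<'E'
from h import *
to([0,0,44],146)
im,d,K,E=grab("wrist"); W=heightmap(d,K,E); hsv=cv2.cvtColor(im,cv2.COLOR_RGB2HSV)
o=cv2.inRange(hsv,(5,140,60),(16,255,255)); n,l,st,c=cv2.connectedComponentsWithStats(o)
for i in range(1,n):
    if st[i,4]>15:
        P=W[l==i].mean(0); print("orange",st[i].tolist(),np.median(W[l==i],0).round(1))
print(env.sense()["wrist_force"].round(1))
E
python3 look2.py
```

```text
t 7.88 pos [ 483.2 -123.2   44.3] yaw 55.9 open -0.1 F [ 1.2 -2.2  0.4]
  shift [-168.5 -469.3    0.5] spin -1.572
orange [503, 147, 49, 29, 683] [ 569.8 -113.    49.5]
orange [306, 259, 23, 38, 714] [ 492.2 -109.4   55.2]
[-1.1 -0.4  0.6]
```

Request:
play_rows:
  steps:
    - [[1, -1, 0], 0, 0]
    - [[2, -2, 0], 0, 0]
    - [[3, -3, 0], 0, 0]
    - [[3, -3, 0], 0, 0]

```text
time_s: 8.27
tool_pos: [482.5, -122.2, 44.4]
ee_rot: [0.884, 0.468, -0.001, 0.002]
wrist_force: [-1.0, -8.3, -2.5]
opening: 0.2
gripper_force: 3.7
```

```bash
python3 look2.py
```

```text
t 8.27 pos [ 482.5 -122.2   44.4] yaw 55.8 open 0.2 F [-1.  -8.3 -2.5]
  shift [-169.9 -467.9   -0. ] spin -1.574
orange [505, 148, 50, 29, 697] [ 569.8 -113.    49.4]
orange [309, 259, 22, 39, 719] [ 492.2 -109.    55.2]
[-0.4 -8.1 -1.1]
```

The near clip is at its stop: 8 N, post not moving further. I retreat and go to the far clip.

Request:
play_rows:
  steps:
    - [[-8, 3, 0], 0, 0]
    - [[-10, 3, -30], 0, 0]
    - [[-10, 3, -70], 0, 0]
    - [[20, 40, -80], -0.3, 0]
    - [[50, 92, -80], -1.57, 0]
    - [[50, 92, -80], -1.57, 0]
    - [[50, 92, -80], -1.57, 0]
    - [[50, 92, -80], -1.57, 0]
    - [[50, 92, -80], -1.57, 0]
    - [[50, 92, -80], -1.57, 0]

```text
time_s: 9.15
tool_pos: [586.1, -129.4, 123.6]
ee_rot: [0.599, 0.801, 0.001, -0.001]
wrist_force: [0.1, 1.1, -0.6]
opening: 0.4
gripper_force: 0.0
```

```bash
python3 - <<'E'
from h import *
to([590.5,-127.2,120],146)
E
```

```text
t 9.15 pos [ 586.1 -129.4  123.6] yaw 106.4 open 0.4 F [ 0.1  1.1 -0.6]
  shift [0.8 4.9 3.6] spin -0.691
```

Request:
play_rows:
  steps:
    - [[1, 5, 0], -0.69, 0]
    - [[1, 5, 0], -0.69, 0]
    - [[1, 5, 0], -0.69, 0]
    - [[1, 5, 0], -0.69, 0]
    - [[1, 5, 0], -0.69, 0]
    - [[1, 5, 0], -0.69, 0]
    - [[1, 5, 0], -0.69, 0]
    - [[1, 5, 0], -0.69, 0]

```text
time_s: 9.82
tool_pos: [590.7, -127.4, 124.0]
ee_rot: [0.297, 0.955, 0.001, -0.001]
wrist_force: [-0.6, -0.2, -0.1]
opening: -0.3
gripper_force: 0.0
```

```bash
python3 look2.py; python3 - <<'E'
from h import *
to([590.5,-127.2,44],146)
E
```

```text
t 9.82 pos [ 590.7 -127.4  124. ] yaw 145.5 open -0.3 F [-0.6 -0.2 -0.1]
  shift [ 558.8 -229.9   80.6] spin -0.009
orange [221, 62, 22, 19, 309] [ 492.4 -110.2   56.1]
orange [310, 199, 15, 21, 253] [ 571.2 -114.8   55.8]
[-0.5  0.1  0.3]
t 9.87 pos [ 590.8 -127.5  124. ] yaw 145.5 open 0.3 F [-0.5  0.1  0.3]
  shift [ 0.4  0.  80. ] spin -0.009
```

Request:
play_rows:
  steps:
    - [[0, 0, 35], -0.01, 0]
    - [[0, 0, 65], -0.01, 0]
    - [[0, 0, 79], -0.01, 0]
    - [[0, 0, 79], -0.01, 0]
    - [[0, 0, 79], -0.01, 0]

```text
time_s: 10.28
tool_pos: [590.5, -127.4, 44.6]
ee_rot: [0.291, 0.957, 0.0, -0.001]
wrist_force: [0.3, -0.5, 1.2]
opening: -0.1
gripper_force: 0.0
```

```bash
python3 arc.py far
```

```text
t 10.28 pos [ 590.5 -127.4   44.6] yaw 146.1 open -0.1 F [ 0.3 -0.5  1.2]
  shift [ 561.2 -223.6    1.9] spin 1.573
0.1 [ 7.1 -0.7  0.7]
0.29 [10.2 -2.8  0.7]
0.48 [13.7 -4.2  0.7]
0.66 [17.3 -5.   0.7]
0.85 [21.1 -5.1  0.7]
1.04 [24.8 -4.5  0.7]
1.23 [28.3 -3.3  0.7]
1.41 [31.5 -1.3  0.7]
1.6 [34.3  1.1  0.7]
```

Request:
play_rows:
  steps:
    - [[4, -0.5, 0], 0, 0]
    - [[7, -1, 0], 0, 0]
    - [[10, -3, 0], 0, 0]
    - [[13.5, -4, 0], 0, 0]
    - [[17.5, -5, 0], 0, 0]
    - [[21, -5, 0], 0, 0]
    - [[25, -4.5, 0], 0, 0]
    - [[28.5, -3.5, 0], 0, 0]
    - [[31.5, -1.5, 0], 0, 0]
    - [[34, 1, 0], 0, 0]

```text
time_s: 11.12
tool_pos: [563.0, -107.3, 45.1]
ee_rot: [0.291, 0.957, 0.0, -0.0]
wrist_force: [0.6, -1.2, 0.5]
opening: -0.2
gripper_force: 0.6
```

Request:
play_rows:
  steps:
    - [[1, 1, 0], 0, 0]
    - [[2, 2, 0], 0, 0]
    - [[3, 3, 0], 0, 0]
    - [[3, 3, 0], 0, 0]

```text
time_s: 11.45
tool_pos: [564.0, -104.8, 45.7]
ee_rot: [0.291, 0.957, -0.001, 0.001]
wrist_force: [3.3, -5.1, -0.5]
opening: -0.0
gripper_force: 2.4
```

```bash
python3 look2.py
```

```text
t 11.45 pos [ 564.  -104.8   45.7] yaw 146.1 open -0.0 F [ 3.3 -5.1 -0.5]
  shift [ 5.267e+02 -2.272e+02  3.000e-01] spin 0.002
orange [164, 145, 39, 28, 816] [ 491.5 -108.9   55.7]
orange [299, 258, 22, 37, 702] [548.3 -98.3  55.2]
[ 2.5 -4.8 -0.9]
```

Request:
play_rows:
  steps:
    - [[-8, -3, 0], 0, 0]
    - [[-12, -4, -20], 0, 0]
    - [[-15, -4, -60], 0, 0]
    - [[-30, -4, -100], 0, 0]
    - [[-60, -4, -130], 0, 0]
    - [[-60, -4, -150], 0, 0]
    - [[-60, -4, -150], 0, 0]
    - [[-60, -4, -150], 0, 0]

```text
time_s: 12.17
tool_pos: [611.0, -140.5, 196.1]
ee_rot: [0.291, 0.957, 0.001, 0.001]
wrist_force: [0.3, 0.4, 0.3]
opening: 0.1
gripper_force: 0.0
```

```bash
python3 look2.py; python3 - <<'E'
from h import *
im,d,K,E=grab("wrist"); cv2.imwrite("pics/w7.png",im[:,:,::-1])
E
```

```text
t 12.17 pos [ 611.  -140.5  196.1] yaw 146.1 open 0.1 F [0.3 0.4 0.3]
  shift [ 585.8 -223.9  151.3] spin 0.003
orange [245, 33, 16, 17, 184] [ 492.9 -110.8   55.8]
orange [313, 104, 12, 12, 106] [550.1 -99.5  56.6]
[-0.1 -0.1 -0.4]
```

View pics/w7.png

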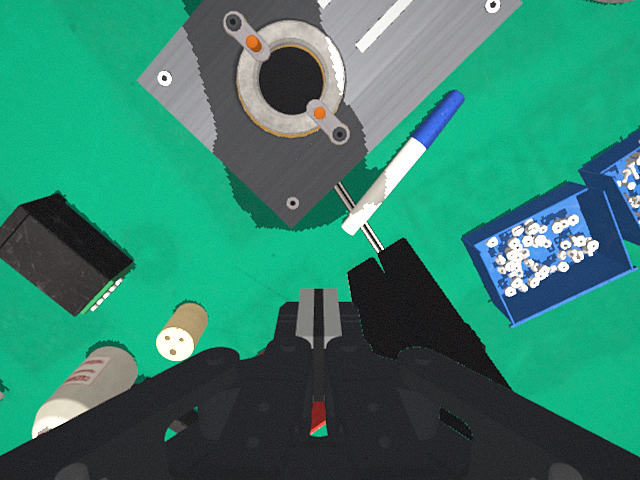

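The last view shows the ring flush in its seat, with both bars over it in line with the pivots (posts at (253,42) and (319,113)). The post-to-post direction measures 11.2°, against a mount yaw of 11°.

```bash
python3 -c "
from cell import env
print(env.job_done())"
```

```text
the job is handed in; nothing more can be done
None
```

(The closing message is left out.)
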